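# Nest the clean deck guard into its mate in the store cradle

## Robot

A 6-joint arm with a two-finger parallel gripper is mounted at the origin on the work surface. World frame = base frame: x ahead of the robot, y to its left, z up, the work surface at z = 0. Lengths are in m, angles in rad, forces in N, time in s.
With the tool pointing down it reaches from about 0.275 to 0.825 m from the base axis. Payload 5.2 kg.
Tool frame: the origin (TCP) lies between the finger pads; the fingertips stand 19 mm ahead of it and the grasp point (between the pads) is the TCP; z points along the fingers, y is the line along which they close (so a half turn about z gives the same grasp; the last joint's range is limited). The gripper opens to 93 mm and grips with 3 to 60 N. Pads are 15 mm wide; open, the fingers measure 128 mm over their backs; the gripper's body (75 mm by 188 mm) begins 65 mm behind the grasp point.
Start: joints at [1.044, 0.259, 1.535, -0, 1.348, -0.203], TCP at [0.175, 0.521, 0.216] pointing down, gripper open.
Joint ranges: [-3.14, 3.14], [-0.91, 2.08], [0.19, 2.58], [-1.22, 4.36], [0.22, 2.71], [-3.12, 3.12]. Speed limits (rad/s): [2.57, 2.57, 3.14, 3.14, 3.14, 3.14].

## Interface

Orientations are given as a 3x3 rotation matrix whose columns are the frame's x, y, z axes.
In Python, from workcell import observe, eyes, robot gives the robot as it stands. The module is installed in compiled form; this text tells all that it offers.
- The arm moves only by the tool step_arm, never from a script. Its argument "deltas" is one flat list of numbers, 7 for each row, row after row: the turn, a rotation vector about the tool's x, y, z scaled (see below), then the shift along the tool's x, y, z scaled (see below), then the opening, from 0 (shut) to 1 (fully open). In form: [wx, wy, wz, x, y, z, claw, wx, wy, wz, x, y, z, claw, ...]. A call has 1 to 5 rows; each row shifts and turns the commanded pose from where the row before left it, along the tool's axes as they then stand; what a row does not reach is not made up. The controller multiplies each number of a shift by 4 cm and each number of a turn by 0.08 rad. A row lasts 1/12 s, in which the tool goes at most 41.7 mm and 7.16 degrees, less where a joint would pass 70% of its speed; a pose out of reach is approached as far as the arm can. A call with a number of a shift or a turn outside -1 to 1 is refused whole. A call with a gripper value outside its range is refused whole. The fingers move at their own pace and stop on an object; "grip_force" is the grip in N (left out, the last holds). Time passes only in rows, so rows that do not move let the fingers close. It gives the time, the measured TCP pose, the force, the opening and the grip force at its end, in the units of the state.
- observe(): the state, without advancing time (a new reading comes with each control period).
- eyes.camera(name): name is "side" or "top"; returns a dict with "frame" (480x640x3 uint8, red, green, blue), "depth" (480x640 float32, m along the optical axis (not along the pixel's ray), 0 where there is no reading), "fx", "fy", "cx", "cy" (pixels), "T" (4x4, takes a point from camera to world coordinates). Camera axes: x right, y up, looking along -z (the intrinsics and any distortion apply to the point x, -y, -z); pixel columns grow to the right and rows downward; lengths in m; the calibration is good to about 2 mm. A picture is of the moment at which its call begins.
- robot.hand_in(): hands the job in; it is judged then, once.
The state is a dict: "clock": time; "joint_positions": joint angles; "dq": joint speeds; "tau": joint torques, N m; "ee_pos": TCP position; "orientation": TCP orientation; "contact_force": force on the tool from outside, world axes, zero at the start; "moment": the same for the moment, N m; "gripper_width": opening from 0.0 (shut) to 1.0 (fully open); "grasp_force": force on a finger pad.
Only numpy, scipy, OpenCV 4.12 (cv2) and the standard library are available. Lean on these libraries where they do the work, as an engineer would, in place of code of your own. Each camera call takes 0.05 s, during which the arm holds its last target. There are 200 camera calls.

## Task

The analyser's aluminium deck guards are dry: lift the long lipped guard off its drying stand and lower it, without dropping it, into the plain angle guard lying in the store cradle, so that the two V's nest with their legs flat together. Then slide it along the V, under the keeper, until its end is home against the end stop. Leave the plain guard in the cradle and the short guard, bottle, cup and jar where they are.

Things in the scene. Friction and masses are not known exactly. Their poses are not given: they have to be found in the camera images.
- long_guard: The part to move: aluminium V trough 160 mm long, open upwards: two 38 mm legs at 45 deg, 4 mm thick, topped by upright lips (27 to 39 mm above the origin). Grip from above over the lips' parallel outer faces, 54 mm apart. Origin: outer bottom edge of the V, mid-length, 50 mm above the table at the start; x along it, z up. Same both ways round. 0.13 to 0.25 kg.
- base_guard: Plain aluminium angle 160 mm long, loose in the store cradle, open upwards, 1 mm from the end stop: two 30 mm legs at 45 deg, 4 mm thick, 42 mm wide, 24 mm high. Origin: outer bottom edge of the V, mid-length, 50 mm above the table; x along it to the end stop, z up. A nested long guard's origin lies 5.7 mm above this V's bottom edge.
- short_guard: Bystander: the same lipped section as the long guard but only 100 mm long, on the other drying stand. Origin and axes as for the long guard.
- store_cradle: Black plastic cradle fixed to the table, foot 179 x 64 mm; two V saddles (33 mm wide) hold the plain guard, its bottom edge 50 mm above the table. Origin: on the table under the middle of the saddles; x along the V to the end stop, z up. The upright stop plate at the +x end is 60 mm wide, its top 104 mm above the table.
- store_stop (a point): The point on the inner face of the stop plate at the height of the V's bottom edge (50 mm above the table, 81 mm from the cradle's origin); axes as the store cradle. A long guard is home when its origin is 80 mm before this point along x. Sliding it along the V, unloaded, takes a few newtons; the stop is rigid.
- store_keeper (a point): Middle of the free edge of the keeper, underside: a flat tongue 60 mm wide, 5 mm thick, reaching 15 mm back from the stop plate over the V, 99 mm above the table, 4 mm above the lips of a nested guard. So a guard must be lowered in more than 15 mm short of home, then slid under it. Axes as the store cradle.
- stand_a: The drying stand that holds the long guard: like the store cradle but without stop or keeper, fixed, 170 x 64 mm at its foot. Origin on the table under its middle, x along its V, z up.
- stand_b: The drying stand that holds the short guard; otherwise the same.
- rinse_bottle: Bystander: white bottle, 66 mm across, 170 mm high, upright. Origin under its centre.
- sample_cup: Bystander: clear sample cup, 60 mm across, 70 mm high. Origin under its centre.
- reagent_jar: Bystander: amber jar with white lid, 70 mm across, 90 mm high. Origin under its centre.
There are look-alikes about, which are no part of the job. Leave any orange look-alike of the store_cradle alone.

How it is judged:
By the outcome, as a careful person would: the job done as asked, in the order asked, and still so for the second after the job is handed in, with the robot touching nothing.
It also fails if it takes over 45 s, if anything falls off the work surface, if the arm or the gripper's body presses on something with over 40 N, if the wrist force passes 120 N, or if a joint passes its speed limit or range.

## Working session

There is one attempt and no reset: what is moved stays moved. The work goes in short steps, Python scripts to look and compute and a tool call to move; the robot and the scene stay as the last step left them, time stands still between calls to the robot, and variables do not carry over. Pictures are saved under pics/ and viewed, at most 10 in all, crops included, and the job is handed in when it is done.

Besides the shell and the picture viewer there is one more tool, called in YAML: its name, and indented under it one key for each argument. step_arm: Moves the arm, as the interface text tells. Shifts and turns lie within -1 to 1; 1 stands for 4 cm of shift or 0.08 rad of turn. Its arguments: {"type":"object","properties":{"deltas":{"type":"array","items":{"type":"number","minimum":-1,"maximum":1}},"grip_force":{"type":"number"}},"required":["deltas"]}

```bash
mkdir -p pics; cat > h.py <<'E'
import numpy as np, cv2, pickle
from workcell import observe, eyes, robot
def world(c):
    d=c["depth"].astype(float); v,u=np.mgrid[:480,:640]
    p=np.stack([(u-c["cx"])*d/c["fx"],-(v-c["cy"])*d/c["fy"],-d],-1)
    w=p@c["T"][:3,:3].T+c["T"][:3,3]; w[d==0]=np.nan; return w
E
python3 - <<'E'
from h import *
for n in("side","top"):
    c=eyes.camera(n); pickle.dump(c,open(n+"0.pkl","wb")); cv2.imwrite(f"pics/{n}0.png",c["frame"][:,:,::-1])
    print(n,[k for k in c],c["fx"],c["cx"],c["cy"],c["T"].round(3).tolist(),(c["depth"]==0).mean())
s=observe();print({k:np.round(s[k],4).tolist() for k in s})
E
```

```text
side ['frame', 'depth', 'fx', 'fy', 'cx', 'cy', 'T'] 588.5306692409009 319.32244768791645 253.47887513083364 [[0.923, 0.246, -0.295, 0.15], [-0.384, 0.633, -0.672, -0.966], [0.021, 0.734, 0.679, 0.991], [0.0, 0.0, 0.0, 1.0]] 0.004013671875
top ['frame', 'depth', 'fx', 'fy', 'cx', 'cy', 'T'] 477.84518318613453 310.9342238101009 233.59701011538112 [[0.018, 0.989, -0.149, 0.403], [-1.0, 0.016, -0.015, -0.074], [-0.012, 0.149, 0.989, 0.941], [0.0, 0.0, 0.0, 1.0]] 0.004147135416666667
{'clock': 0.1, 'joint_positions': [1.0442, 0.2593, 1.5359, -0.0, 1.348, -0.2028], 'dq': [0.002, -0.0024, -0.0054, 0.0012, -0.0022, 0.0006], 'tau': [0.0028, -43.8211, -28.4643, 0.0718, 0.0362, -0.0], 'ee_pos': [0.1747, 0.521, 0.2152], 'orientation': [[-0.948, 0.3181, -0.0008], [0.3181, 0.948, -0.0014], [0.0003, -0.0016, -1.0]], 'contact_force': [-0.1133, 0.108, -0.2868], 'moment': [-0.0386, -0.0088, 0.0058], 'grasp_force': 0.0, 'gripper_width': 0.9978}
```

View pics/side0.png

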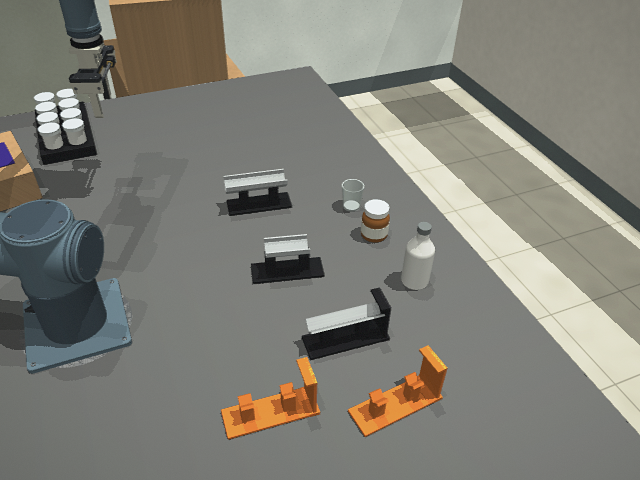

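View pics/top0.png

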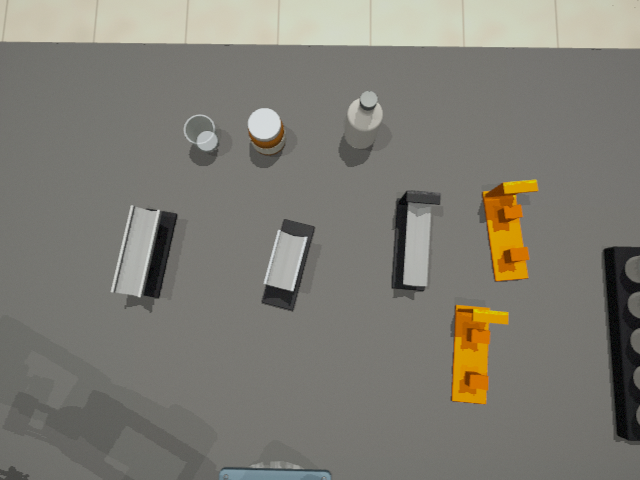

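The side view shows the long lipped guard at about (255,185), the short one at (287,247) and the black cradle with the plain angle at (347,325). The orange look-alikes are at (268,405) and (397,395). In the top view these are at (135,250), (287,262), (415,240), (506,232) and (474,355). The long guard is the longer lipped one, and the store is the black cradle with the stop at its far end (+x). I'll confirm both in one crop while measuring.

```bash
python3 - <<'E'
from h import *
cs={n:pickle.load(open(n+"0.pkl","rb")) for n in("side","top")}
a=cs["top"]["frame"][180:310,90:460,::-1]; b=cs["side"]["frame"][160:370,210:410,::-1]
A=cv2.resize(a,(800,281),interpolation=2); B=cv2.resize(b,(330,315),interpolation=2)
im=np.zeros((600,800,3),np.uint8); im[:281]=A; im[285:600,:330]=B; cv2.imwrite("pics/crop.png",im)
boxes={"top":dict(long=(105,200,185,305),short=(255,215,320,315),store=(385,183,448,297)),"side":dict(long=(215,163,300,217),short=(245,230,330,285),store=(295,283,400,362))}
for k in("long","short","store"):
    P={}
    for n in cs:
        W=world(cs[n]); x0,y0,x1,y1=boxes[n][k]; w=W[y0:y1,x0:x1].reshape(-1,3); f=cs[n]["frame"][y0:y1,x0:x1].reshape(-1,3).max(1)
        ok=np.isfinite(w[:,2]); w=w[ok];f=f[ok]; P[n]=(w,f)
        print(k,n,"zhist",np.histogram(w[:,2],np.arange(-.005,.125,.01))[0])
        for nm,m in (("bright z>.04",(w[:,2]>.045)&(f>130)&(w[:,2]<.1)),("foot z~.01",(w[:,2]>.006)&(w[:,2]<.03)&(f<60)),("dark high",(w[:,2]>.085)&(f<80))):
            if m.sum()>20:
                r=cv2.minAreaRect((w[m,:2]*1000).astype(np.float32)); print("  ",nm,m.sum(),np.round(r[0],1),np.round(r[1],1),round(r[2],1),"zmed/max",np.percentile(w[m,2],[1,50,99]).round(4))
    pickle.dump(P,open(k+".pkl","wb"))
E
```

```text
long side zhist [2411  779   57   64   57   61   97  351  394  269    0    0]
   bright z>.04 566 [497.9 257.4] [ 65.  160.2] 80.8 zmed/max [0.0636 0.0741 0.0928]
   foot z~.01 739 [502.  252.4] [ 70.4 167.6] 80.8 zmed/max [0.0061 0.0089 0.0287]
long top zhist [4227 1290   47   25    0   15  779  890  526  565    1    0]
   bright z>.04 2473 [496.1 255.9] [ 55.5 159.9] 81.2 zmed/max [0.0554 0.0697 0.0922]
   foot z~.01 1234 [500.9 238.1] [174.2  56.2] 0.6 zmed/max [0.0061 0.0087 0.0265]
short side zhist [2357 1109   60   73   74   42  135  266  291  230    0    0]
   bright z>.04 554 [485.3 -13.7] [61.3 99.7] 76.5 zmed/max [0.0603 0.0731 0.0933]
   foot z~.01 1051 [483.7 -17. ] [ 69.  167.9] 76.8 zmed/max [0.006  0.0088 0.0287]
short top zhist [3528 1254    0    0    2   21  502  592  293  275    0    0]
   bright z>.04 1645 [483.3 -14.6] [54.2 99.8] 76.6 zmed/max [0.0555 0.0703 0.0924]
   foot z~.01 633 [481.6 -15.3] [ 62.  166.6] 76.6 zmed/max [0.0061 0.0085 0.0124]
store side zhist [4707 1469  131  118  122   88  567  669   60   15  220   81]
   bright z>.04 1070 [ 485.4 -263.5] [220.1  89.7] 16.6 zmed/max [0.0543 0.0664 0.0759]
   foot z~.01 1464 [ 528.1 -256.9] [ 64.6 178.8] 85.0 zmed/max [0.0061 0.009  0.0285]
   dark high 265 [ 600.6 -258.3] [65.3 22.4] 87.0 zmed/max [0.0885 0.1037 0.1083]
store top zhist [3670 1088   13   11   10   17  762 1081   86    4  206  207]
   bright z>.04 1732 [ 516.  -253.9] [ 42.9 145.4] 85.8 zmed/max [0.0558 0.0674 0.0767]
   foot z~.01 907 [ 521.8 -234. ] [182.6  58.6] 10.1 zmed/max [0.0062 0.0089 0.0218]
   dark high 331 [ 598.2 -259.2] [60.1 20.1] 86.1 zmed/max [0.0941 0.105  0.1079]
```

View pics/crop.png

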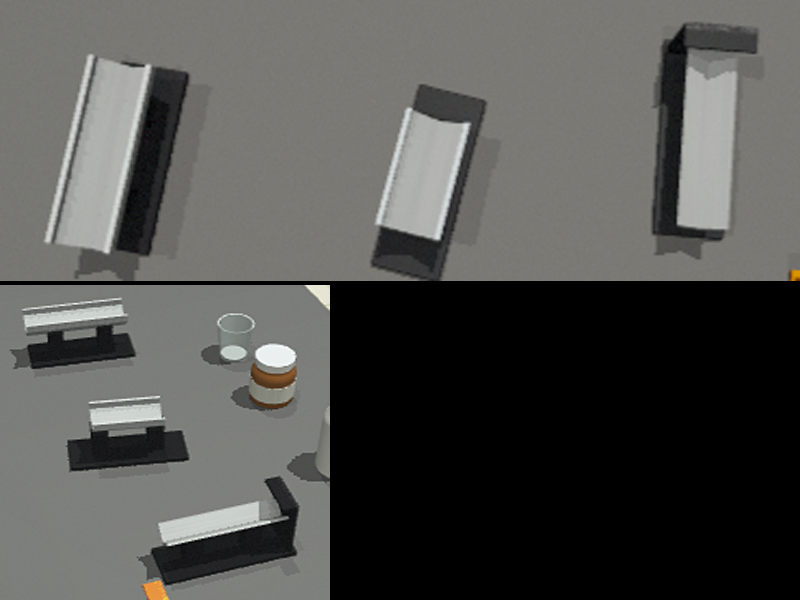

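The crop confirms both: the left one is the long lipped guard on its stand, and the right one is the plain angle in the black cradle with the keeper at the top (+x). Next I'll fit the V shapes in each view.

```bash
python3 - <<'E'
from h import *
from scipy.optimize import least_squares
for k,c0,yaw0,L in(("long",(.496,.256),-8.8,80),("store",(.522,-.2575),-4.2,80)):
    P=pickle.load(open(k+".pkl","rb"))
    for n in P:
        w,f=P[n]; tb=w[(w[:,2]<.004)]; print(k,n,"table z",np.median(tb[:,2]).round(4),end=" ")
        y=np.radians(yaw0); 
        for it in range(2):
            a=np.array([np.cos(y),np.sin(y)]); q=w[:,:2]-c0; s=q@a; t=q@[-a[1],a[0]]
            m=(f>110)&(w[:,2]>.05)&(w[:,2]<.085)&(abs(t)<.024)&(abs(s)<.06)
            if k=="store": m&=(w[:,2]<.073)
            def res(p):
                tt=q[m]@[-np.sin(p[1]),np.cos(p[1])]-p[0]
                return np.minimum(0,0)+w[m,2]-p[2]-np.abs(tt)
            r=least_squares(res,[0,y,.056],loss="soft_l1",f_scale=.0015,x_scale=[.001,.01,.001]); y=r.x[1]
        t0,z0=r.x[0],r.x[2]; 
        a=np.array([np.cos(y),np.sin(y)]); nn=np.array([-a[1],a[0]]); s=q@a; t=q@nn-t0
        b=(f>110)&(w[:,2]>.052)&(w[:,2]<.1)&(abs(t)<.03)
        print(m.sum(),"t0",t0.round(4),"yaw",np.degrees(y).round(2),"z0in",z0.round(4),"rms",np.std(res(r.x)).round(4),"s range",np.percentile(s[b],[.3,99.7]).round(4),"axis pt",(np.array(c0)+t0*nn).round(4))
        if k=="long":
            h=(f>110)&(w[:,2]>.084); print("   lips t",[ (np.median(t[h&(t>0)])).round(4),np.median(t[h&(t<0)]).round(4)],"z",np.percentile(w[h,2],[50,95]).round(4), "t ext",np.percentile(t[h],[1,99]).round(4))
        else:
            h=(f<90)&(w[:,2]>.098); print("   keeper/stop s",np.percentile(s[h],[1,99]).round(4),"t",np.percentile(t[h],[1,99]).round(4),"z",np.median(w[h,2]).round(4))
            h=(f<90)&(w[:,2]>.006)&(w[:,2]<.013); print("   foot s",np.percentile(s[h],[.5,99.5]).round(4),"t",np.percentile(t[h],[.5,99.5]).round(4))
E
```

```text
long side table z 0.0 304 t0 0.0004 yaw -9.06 z0in 0.0561 rms 0.0045 s range [-0.0782  0.0815] axis pt [0.4961 0.2564]
   lips t [np.float64(0.0241), np.float64(-0.0258)] z [0.089  0.0926] t ext [-0.0311  0.0304]
long top table z 0.0005 1461 t0 0.0002 yaw -8.9 z0in 0.0562 rms 0.0019 s range [-0.0793  0.0793] axis pt [0.496  0.2562]
   lips t [np.float64(0.0241), np.float64(-0.0258)] z [0.0892 0.0921] t ext [-0.0277  0.027 ]
store side table z 0.0002 772 t0 0.0043 yaw -3.62 z0in 0.0552 rms 0.003 s range [-0.077   0.0816] axis pt [ 0.5223 -0.2532]
   keeper/stop s [0.0678 0.089 ] t [-0.0315  0.0293] z 0.104
   foot s [-0.0823  0.0937] t [-0.0342  0.0292]
store top table z 0.0009 1219 t0 0.0035 yaw -4.11 z0in 0.0563 rms 0.0018 s range [-0.0785  0.0717] axis pt [ 0.5223 -0.254 ]
   keeper/stop s [0.0663 0.0869] t [-0.029   0.0301] z 0.105
   foot s [-0.0842  0.09  ] t [-0.028   0.0323]
```

```bash
cat >> h.py <<'E'
def go(x,y,z,yaw):  # remaining move: turn (units about tool z), shift in units along present tool axes
    s=observe(); R=np.array(s["orientation"]); d=R.T@(np.array([x,y,z])-s["ee_pos"])
    yw=np.degrees(np.arctan2(R[1,0],R[0,0])); e=(yw-yaw+90)%180-90
    print("t",round(s["clock"],2),"pos",np.round(s["ee_pos"],4),"yaw",yw.round(2),"tilt",R[2,:2].round(4),"| wz",(np.radians(e)/.08).round(3),"shift",(d/.04).round(3),"| F",np.round(s["contact_force"],1),"M",np.round(s["moment"],2),"w",round(s["gripper_width"],3),"gf",round(s["grasp_force"],1))
E
python3 -c "
from h import *
go(.4968,.2562,.15,-8.95)"
```

```text
t 0.1 pos [0.1747 0.521  0.2152] yaw 161.45 tilt [ 0.0003 -0.0016] | wz -2.094 shift [-9.74  -3.712  1.633] | F [-0.1  0.1 -0.3] M [-0.04 -0.01  0.01] w 0.998 gf 0.0
```

step_arm:
  deltas: [0,0,-0.69,0,0,0,1,0,0,-0.69,0,0,0,1,0,0,-0.69,0,0,0,1,0,0,0,0,0,0,1,0,0,0,0,0,0,1]

```text
clock: 0.52
ee_pos: [0.1749, 0.5212, 0.2156]
orientation: [[-0.987, 0.159, -0.0], [0.159, 0.987, -0.001], [0.0, -0.001, -1.0]]
contact_force: [0.2, 0.4, -0.1]
gripper_width: 1.005
grasp_force: 0.0
```

```bash
python3 -c "
from h import *
go(.4968,.2562,.15,-8.95)"
```

```text
t 0.52 pos [0.1749 0.5212 0.2156] yaw 170.84 tilt [ 0.0003 -0.0007] | wz -0.045 shift [-9.001 -5.259  1.642] | F [ 0.2  0.4 -0.1] M [-0.05  0.05 -0.07] w 1.005 gf 0.0
```

step_arm:
  deltas: [0,0,0,-0.6,-0.35,0,1,0,0,0,-0.6,-0.35,0,1,0,0,0,-0.6,-0.35,0,1,0,0,0,-0.6,-0.35,0,1,0,0,0,-0.6,-0.35,0,1]

```text
clock: 0.93
ee_pos: [0.2831, 0.4325, 0.2159]
orientation: [[-0.987, 0.159, -0.0], [0.159, 0.987, -0.0], [0.0, -0.0, -1.0]]
contact_force: [-0.3, -0.6, -0.6]
gripper_width: 0.998
grasp_force: 0.0
```

step_arm:
  deltas: [0,0,0,-0.6,-0.35,0,1,0,0,0,-0.6,-0.35,0,1,0,0,0,-0.6,-0.35,0,1,0,0,0,-0.6,-0.35,0,1,0,0,0,-0.6,-0.35,0,1]

```text
clock: 1.35
ee_pos: [0.3908, 0.3443, 0.2159]
orientation: [[-0.987, 0.159, -0.0], [0.159, 0.987, 0.0], [0.0, 0.0, -1.0]]
contact_force: [0.3, 0.1, 0.1]
gripper_width: 1.001
grasp_force: 0.0
```

step_arm:
  deltas: [0,0,-0.04,-0.6,-0.35,0,1,0,0,0,-0.6,-0.35,0.4,1,0,0,0,-0.6,-0.35,0.4,1,0,0,0,-0.6,-0.35,0.4,1,0,0,0,-0.6,-0.35,0.4,1]

```text
clock: 1.77
ee_pos: [0.4985, 0.2566, 0.1513]
orientation: [[-0.988, 0.156, 0.0], [0.156, 0.988, 0.0], [-0.0, 0.0, -1.0]]
contact_force: [0.3, 0.5, -0.0]
gripper_width: 1.001
grasp_force: 0.0
```

step_arm:
  deltas: [0,0,0,0,0,0,1,0,0,0,0,0,0,1,0,0,0,0,0,0,1]

```text
clock: 2.02
ee_pos: [0.4972, 0.2578, 0.152]
orientation: [[-0.988, 0.156, -0.001], [0.156, 0.988, 0.0], [0.001, 0.0, -1.0]]
contact_force: [-0.2, 0.5, 0.1]
gripper_width: 1.0
grasp_force: 0.0
```

```bash
python3 -c "
from h import *
go(.4968,.2562,.0825,-8.95)
c=eyes.camera('top'); pickle.dump(c,open('top1.pkl','wb')); c=eyes.camera('side');cv2.imwrite('pics/side1.png',cv2.resize(c['frame'][120:260,180:360,::-1],(720,560)))"
```

```text
t 2.02 pos [0.4972 0.2578 0.152 ] yaw 171.04 tilt [0.0008 0.0002] | wz -0.003 shift [ 0.003 -0.042  1.738] | F [-0.2  0.5  0.1] M [ 0.03  0.   -0.01] w 1.0 gf 0.0
```

View pics/side1.png

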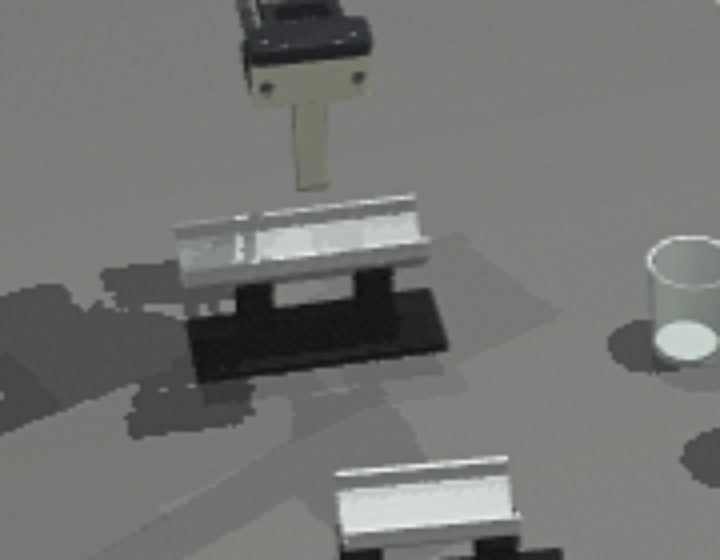

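The gripper stands over the middle of the long guard, with the near finger at about (312,185) in the crop. Now I'll descend and grip.

step_arm:
  deltas: [0,0,0,0,-0.04,0.4,1,0,0,0,0,0,0.4,1,0,0,0,0,0,0.4,1,0,0,0,0,0,0.35,1,0,0,0,0,0,0.18,1]

```text
clock: 2.53
ee_pos: [0.496, 0.2569, 0.0821]
orientation: [[-0.988, 0.153, -0.001], [0.153, 0.988, -0.0], [0.001, -0.0, -1.0]]
contact_force: [-0.7, -0.1, -0.0]
gripper_width: 0.998
grasp_force: 0.0
```

step_arm:
  deltas: [0,0,0,0,0,0,1,0,0,0,0,0,0,0.5,0,0,0,0,0,0,0.5,0,0,0,0,0,0,0.4,0,0,0,0,0,0,0.4]
  grip_force: 25

```text
clock: 2.95
ee_pos: [0.498, 0.2563, 0.0837]
orientation: [[-0.988, 0.154, 0.002], [0.154, 0.988, 0.0], [-0.002, 0.001, -1.0]]
contact_force: [-0.2, -0.3, 0.5]
gripper_width: 0.763
grasp_force: 0.0
```

```bash
python3 -c "
from h import *
go(.4968,.2562,.0825,-8.95)"
```

```text
t 2.95 pos [0.498  0.2563 0.0837] yaw 171.13 tilt [-0.0017  0.0008] | wz 0.016 shift [ 0.029 -0.007  0.031] | F [-0.2 -0.3  0.5] M [ 0.03 -0.03 -0.04] w 0.763 gf 0.0
```

step_arm:
  deltas: [0,0,0,0,0,0,0.4,0,0,0,0,0,0,0.4,0,0,0,0,0,0,0.4,0,0,0,0,0,0,0.4,0,0,0,0,0,0,0.4]

```text
clock: 3.37
ee_pos: [0.4976, 0.2563, 0.0831]
orientation: [[-0.988, 0.154, 0.001], [0.154, 0.988, 0.001], [-0.001, 0.001, -1.0]]
contact_force: [0.2, 2.5, 3.6]
gripper_width: 0.569
grasp_force: 25.0
```

step_arm:
  deltas: [0,0,0,0,0,0,0.4,0,0,0,0,0,0,0.4,0,0,0,0,0,0,0.4,0,0,0,0,0,0,0.4,0,0,0,0,0,0,0.4]

```text
clock: 3.78
ee_pos: [0.4976, 0.2563, 0.083]
orientation: [[-0.988, 0.154, 0.001], [0.154, 0.988, 0.0], [-0.001, 0.001, -1.0]]
contact_force: [0.2, 2.3, 4.8]
gripper_width: 0.568
grasp_force: 25.0
```

```bash
python3 -c "
from h import *
go(.4968,.2562,.0825,-8.95)"
```

```text
t 3.78 pos [0.4976 0.2563 0.083 ] yaw 171.12 tilt [-0.0006  0.0006] | wz 0.015 shift [ 0.02  -0.005  0.014] | F [0.2 2.3 4.8] M [0.5  0.05 0.02] w 0.568 gf 25.0
```

step_arm:
  deltas: [0,0,0,0,0,-0.15,0.4,0,0,0,0,0,-0.3,0.4,0,0,0,0,0,-0.5,0.4,0,0,0,0,0,-0.6,0.4,0,0,0,0,0,-0.6,0.4]

```text
clock: 4.2
ee_pos: [0.4961, 0.2551, 0.1684]
orientation: [[-0.988, 0.154, -0.004], [0.154, 0.988, -0.002], [0.003, -0.003, -1.0]]
contact_force: [1.0, -0.2, -2.2]
gripper_width: 0.575
grasp_force: 25.0
```

step_arm:
  deltas: [0,0,0,0,0,-0.6,0.4,0,0,0,0,0,-0.3,0.4,0,0,0,0,0,-0.1,0.4,0,0,-0.5,0,0,0,0.4,0,0,-0.4,0,0,0,0.4]

```text
clock: 4.62
ee_pos: [0.4967, 0.2554, 0.2078]
orientation: [[-0.997, 0.081, -0.002], [0.081, 0.997, -0.001], [0.002, -0.001, -1.0]]
contact_force: [-1.1, -0.4, -3.3]
gripper_width: 0.571
grasp_force: 25.0
```

step_arm:
  deltas: [0,0,-0.15,0,0,0,0.4,0,0,0,0,0,0,0.4,0,0,0,0,0,0,0.4]

```text
clock: 4.87
ee_pos: [0.4968, 0.2557, 0.2078]
orientation: [[-0.997, 0.072, -0.002], [0.072, 0.997, -0.001], [0.002, -0.001, -1.0]]
contact_force: [-0.8, 0.5, -2.8]
gripper_width: 0.572
grasp_force: 25.0
```

```bash
python3 - <<'E'
from h import *
s=-.030; y=np.radians(-4.0)
go(.5243+s*np.cos(y),-.2537+s*np.sin(y),.2,-4.0)
E
```

```text
t 4.87 pos [0.4968 0.2557 0.2078] yaw 175.88 tilt [ 0.0019 -0.001 ] | wz -0.026 shift [ -0.85  -12.654   0.205] | F [-0.8  0.5 -2.8] M [ 0.01 -0.03  0.07] w 0.572 gf 25.0
```

step_arm:
  deltas: [0,0,-0.02,-0.05,-0.3,0,0.4,0,0,0,-0.05,-0.6,0,0.4,0,0,0,-0.05,-0.7,0,0.4,0,0,0,-0.05,-0.7,0,0.4,0,0,0,-0.05,-0.7,0,0.4]

```text
clock: 5.28
ee_pos: [0.4986, 0.1338, 0.2085]
orientation: [[-0.998, 0.069, -0.001], [0.069, 0.998, -0.001], [0.0, -0.001, -1.0]]
contact_force: [0.2, -0.1, -1.5]
gripper_width: 0.576
grasp_force: 25.0
```

step_arm:
  deltas: [0,0,0,-0.05,-0.7,0,0.4,0,0,0,-0.05,-0.7,0,0.4,0,0,0,-0.05,-0.7,0,0.4,0,0,0,-0.05,-0.7,0,0.4,0,0,0,-0.05,-0.7,0,0.4]

```text
clock: 5.7
ee_pos: [0.4986, -0.0069, 0.2087]
orientation: [[-0.998, 0.07, -0.0], [0.07, 0.998, -0.0], [0.0, -0.0, -1.0]]
contact_force: [0.9, -0.5, -1.7]
gripper_width: 0.573
grasp_force: 25.0
```

step_arm:
  deltas: [0,0,0,-0.05,-0.7,0,0.4,0,0,0,-0.05,-0.7,0,0.4,0,0,0,-0.05,-0.7,0,0.4,0,0,0,-0.05,-0.7,0,0.4,0,0,0,-0.05,-0.7,0,0.4]

```text
clock: 6.12
ee_pos: [0.4987, -0.1472, 0.2086]
orientation: [[-0.998, 0.07, -0.0], [0.07, 0.998, -0.0], [0.0, -0.0, -1.0]]
contact_force: [0.7, 0.2, -2.4]
gripper_width: 0.568
grasp_force: 25.0
```

step_arm:
  deltas: [0,0,0,-0.05,-0.7,0,0.4,0,0,0,-0.05,-0.7,0,0.4,0,0,0,0,-0.45,0,0.4,0,0,0,0,-0.2,0,0.4,0,0,0,0,0,0,0.4]

```text
clock: 6.53
ee_pos: [0.4971, -0.2292, 0.2084]
orientation: [[-0.997, 0.072, -0.001], [0.072, 0.997, -0.0], [0.001, -0.0, -1.0]]
contact_force: [0.7, 0.4, -1.9]
gripper_width: 0.571
grasp_force: 25.0
```

step_arm:
  deltas: [0,0,0,0,0,0,0.4,0,0,0,0,0,0,0.4,0,0,0,0,0,0,0.4]

```text
clock: 6.78
ee_pos: [0.4978, -0.2258, 0.2088]
orientation: [[-0.998, 0.068, -0.0], [0.068, 0.998, 0.0], [0.0, 0.0, -1.0]]
contact_force: [0.2, 0.6, -2.1]
gripper_width: 0.567
grasp_force: 25.0
```

```bash
python3 - <<'E'
from h import *
s=-.030; y=np.radians(-4.0)
go(.5243+s*np.cos(y),-.2537+s*np.sin(y),.2,-4.0)
c=eyes.camera('top'); pickle.dump(c,open('top2.pkl','wb')); a=c['frame'][170:320,360:520,::-1]
d=eyes.camera('side'); pickle.dump(d,open('side2.pkl','wb')); b=d['frame'][220:370,270:430,::-1]
cv2.imwrite('pics/p2.png',cv2.resize(np.hstack([a,b]),(800,375),interpolation=2))
for n,c,k in(("top",c,(360,170,520,320)),("side",d,(270,220,430,370))):
    W=world(c);x0,y0,x1,y1=k;w=W[y0:y1,x0:x1].reshape(-1,3);f=c['frame'][y0:y1,x0:x1].reshape(-1,3).astype(int)
    e=observe()["ee_pos"]; a=np.array([np.cos(y),np.sin(y)]);q=w[:,:2]-e[:2];S=q@a;T=q@[-a[1],a[0]]
    m=(w[:,2]>.155)&(w[:,2]<.222)&(abs(T)<.033)&(abs(S)<.1)&(f.min(1)>100)
    lo=m&(abs(S)>.02)
    h=lo&(w[:,2]>.205)
    print(n,m.sum(),"S",np.percentile(S[lo],[.5,99.5]).round(4),"lip z",np.percentile(w[lo,2],[1,95]).round(4),"lips T",np.median(T[h&(T>0)]).round(4),np.median(T[h&(T<0)]).round(4))
    for sg in(1,-1):
        for tg in (1,-1):
            g=h&(S*sg>0)&(T*tg>0)
            if g.sum()>5: print("  end",sg,tg,"z med",np.median(w[g,2]).round(4),g.sum(),np.median(T[g]).round(4))
E
```

```text
t 6.78 pos [ 0.4978 -0.2258  0.2088] yaw 176.1 tilt [0.0001 0.0005] | wz 0.022 shift [ 0.042 -0.649  0.22 ] | F [ 0.2  0.6 -2.1] M [ 0.   -0.01  0.01] w 0.567 gf 25.0
top 1442 S [-0.082   0.0763] lip z [0.1817 0.2164] lips T 0.0244 -0.0252
  end 1 1 z med 0.2152 34 0.025
  end -1 1 z med 0.2157 93 0.0242
  end -1 -1 z med 0.2157 128 -0.0252
side 1390 S [-0.0802  0.0785] lip z [0.1838 0.2158] lips T 0.0229 -0.0261
  end 1 -1 z med 0.2122 152 -0.0259
  end -1 1 z med 0.2116 158 0.0229
  end -1 -1 z med 0.2121 161 -0.0261
```

View pics/p2.png

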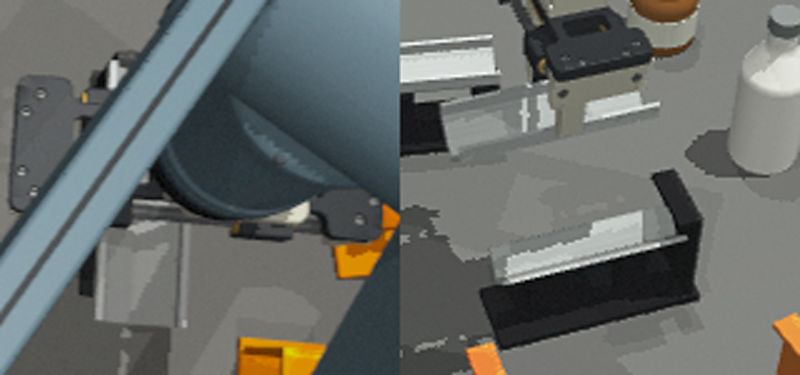

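The side crop shows the guard held level above the plain angle, clear of the keeper (near finger at about (570,110)). I'll move sideways and then down to just above nesting.

step_arm:
  deltas: [0,0,0.02,0,-0.3,0,0.4,0,0,0,0,-0.25,0,0.4,0,0,0,0,-0.1,0,0.4,0,0,0,0,0,0.3,0.4,0,0,0,0,0,0.4,0.4]

```text
clock: 7.3
ee_pos: [0.4969, -0.255, 0.1819]
orientation: [[-0.997, 0.072, 0.003], [0.072, 0.997, -0.002], [-0.003, -0.002, -1.0]]
contact_force: [-0.4, 0.1, -3.6]
gripper_width: 0.569
grasp_force: 25.0
```

step_arm:
  deltas: [0,0,0,0,0,0.5,0.4,0,0,0,0,0,0.5,0.4,0,0,0,0,0,0.4,0.4,0,0,0,0,0,0.2,0.4,0,0,0,0,0,0,0.4]

```text
clock: 7.72
ee_pos: [0.4948, -0.2528, 0.1147]
orientation: [[-0.997, 0.072, -0.003], [0.072, 0.997, 0.003], [0.003, 0.002, -1.0]]
contact_force: [-0.1, 0.3, -3.2]
gripper_width: 0.57
grasp_force: 25.0
```

step_arm:
  deltas: [0,0,0,0,0,0,0.4,0,0,0,0,0,0,0.4,0,0,0,0,0,0,0.4]

```text
clock: 7.97
ee_pos: [0.4968, -0.2538, 0.1181]
orientation: [[-0.997, 0.071, 0.002], [0.071, 0.997, -0.002], [-0.002, -0.001, -1.0]]
contact_force: [0.6, -0.4, -1.3]
gripper_width: 0.569
grasp_force: 25.0
```

```bash
python3 - <<'E'
from h import *
s=-.030; y=np.radians(-4.0)
go(.5243+s*np.cos(y),-.2537+s*np.sin(y),.0885,-4.0)
E
```

```text
t 7.97 pos [ 0.4968 -0.2538  0.1181] yaw 175.93 tilt [-0.002  -0.0014] | wz -0.016 shift [0.066 0.052 0.739] | F [ 0.6 -0.4 -1.3] M [ 0.06  0.   -0.01] w 0.569 gf 25.0
```

step_arm:
  deltas: [0,0,-0.01,0.05,0.05,0.2,0.4,0,0,0,0,0,0.2,0.4,0,0,0,0,0,0.1,0.4,0,0,0,0,0,0.05,0.4,0,0,0,0,0,0,0.4]

```text
clock: 8.38
ee_pos: [0.4937, -0.2506, 0.0939]
orientation: [[-0.998, 0.07, -0.001], [0.07, 0.998, 0.001], [0.001, 0.001, -1.0]]
contact_force: [-0.2, 0.1, -2.2]
gripper_width: 0.571
grasp_force: 25.0
```

step_arm:
  deltas: [0,0,0,0,0,0,0.4,0,0,0,0,0,0,0.4,0,0,0,0,0,0,0.4]

```text
clock: 8.63
ee_pos: [0.4944, -0.2512, 0.095]
orientation: [[-0.998, 0.07, 0.0], [0.07, 0.998, -0.0], [-0.0, -0.0, -1.0]]
contact_force: [0.1, 0.4, -2.2]
gripper_width: 0.568
grasp_force: 25.0
```

```bash
python3 - <<'E'
from h import *
s=-.030; y=np.radians(-4.0)
go(.5243+s*np.cos(y),-.2537+s*np.sin(y),.0885,-4.0)
E
```

```text
t 8.63 pos [ 0.4944 -0.2512  0.095 ] yaw 175.97 tilt [-0.0005 -0.0003] | wz -0.006 shift [ 0.    -0.011  0.163] | F [ 0.1  0.4 -2.2] M [ 0.06 -0.   -0.02] w 0.568 gf 25.0
```

Well aligned. I'll lower it in small steps until it makes contact.

step_arm:
  deltas: [0,0,0,0,0,0.05,0.4,0,0,0,0,0,0.05,0.4,0,0,0,0,0,0.03,0.4,0,0,0,0,0,0,0.4,0,0,0,0,0,0,0.4]

```text
clock: 9.05
ee_pos: [0.4941, -0.2509, 0.0894]
orientation: [[-0.998, 0.07, -0.0], [0.07, 0.998, 0.0], [0.0, 0.0, -1.0]]
contact_force: [0.2, 0.0, -2.8]
gripper_width: 0.569
grasp_force: 25.0
```

step_arm:
  deltas: [0,0,0,0,0,0.03,0.4,0,0,0,0,0,0,0.4,0,0,0,0,0,0,0.4]

```text
clock: 9.3
ee_pos: [0.4944, -0.2514, 0.0887]
orientation: [[-0.998, 0.07, 0.001], [0.07, 0.998, -0.001], [-0.001, -0.001, -1.0]]
contact_force: [-0.5, -1.2, 1.1]
gripper_width: 0.57
grasp_force: 25.0
```

```bash
python3 - <<'E'
from h import *
s=-.030; y=np.radians(-4.0)
go(.5243+s*np.cos(y),-.2537+s*np.sin(y),.0885,-4.0)
E
```

```text
t 9.3 pos [ 0.4944 -0.2514  0.0887] yaw 175.98 tilt [-0.0007 -0.0009] | wz -0.005 shift [ 0.    -0.005  0.006] | F [-0.5 -1.2  1.1] M [-0.27  0.07 -0.02] w 0.57 gf 25.0
```

step_arm:
  deltas: [0,0,0,0,0,0.01,0.4,0,0,0,0,0,0,0.4,0,0,0,0,0,0,0.7,0,0,0,0,0,0,0.7,0,0,0,0,0,0,0.7]

```text
clock: 9.72
ee_pos: [0.4941, -0.2507, 0.0877]
orientation: [[-0.998, 0.07, -0.0], [0.07, 0.998, 0.001], [0.0, 0.001, -1.0]]
contact_force: [-0.2, 1.0, -0.2]
gripper_width: 0.691
grasp_force: 0.0
```

step_arm:
  deltas: [0,0,0,0,0,0,0.7,0,0,0,0,0,0,0.7,0,0,0,0,0,0,0.7]

```text
clock: 9.97
ee_pos: [0.4941, -0.2508, 0.0878]
orientation: [[-0.998, 0.07, -0.0], [0.07, 0.998, 0.0], [0.0, 0.0, -1.0]]
contact_force: [0.4, -0.5, -0.0]
gripper_width: 0.699
grasp_force: 0.0
```

```bash
python3 - <<'E'
from h import *
s=-.030; y=np.radians(-4.0)
go(.5243+s*np.cos(y),-.2537+s*np.sin(y),.0885,-4.0)
d=eyes.camera('side'); b=d['frame'][230:370,270:430,::-1]
cv2.imwrite('pics/p3.png',cv2.resize(b,(640,560),interpolation=2))
c=eyes.camera('top')
for n,c,k in(("top",c,(360,170,520,320)),("side",d,(290,280,410,350))):
    W=world(c);x0,y0,x1,y1=k;w=W[y0:y1,x0:x1].reshape(-1,3);f=c['frame'][y0:y1,x0:x1].reshape(-1,3).astype(int)
    e=observe()["ee_pos"]; a=np.array([np.cos(y),np.sin(y)]);q=w[:,:2]-e[:2];S=q@a;T=q@[-a[1],a[0]]
    m=(w[:,2]>.084)&(w[:,2]<.102)&(abs(T)<.032)&(abs(S)<.09)&(abs(S)>.02)&(f.min(1)>80)
    print(n,m.sum(),"S",np.percentile(S[m],[.5,99.5]).round(4))
    for sg in(1,-1):
        for tg in (1,-1):
            g=m&(S*sg>0)&(T*tg>0)
            if g.sum()>5: print("  end",sg,tg,"z",np.percentile(w[g,2],[50,90]).round(4),g.sum(),"T",np.median(T[g]).round(4))
E
```

```text
t 9.97 pos [ 0.4941 -0.2508  0.0878] yaw 175.98 tilt [0.0002 0.0003] | wz -0.004 shift [-0.008 -0.019 -0.018] | F [ 0.4 -0.5 -0. ] M [ 0.01  0.03 -0.03] w 0.699 gf 0.0
top 199 S [-0.0816  0.0763]
  end 1 1 z [0.0962 0.0976] 30 T 0.0242
  end -1 1 z [0.0955 0.0974] 18 T 0.0242
  end -1 -1 z [0.0943 0.0972] 151 T -0.0244
side 433 S [-0.0802  0.0788]
  end 1 -1 z [0.0921 0.096 ] 132 T -0.0265
  end -1 1 z [0.0917 0.0961] 151 T 0.023
  end -1 -1 z [0.0918 0.0962] 150 T -0.0267
```

View pics/p3.png

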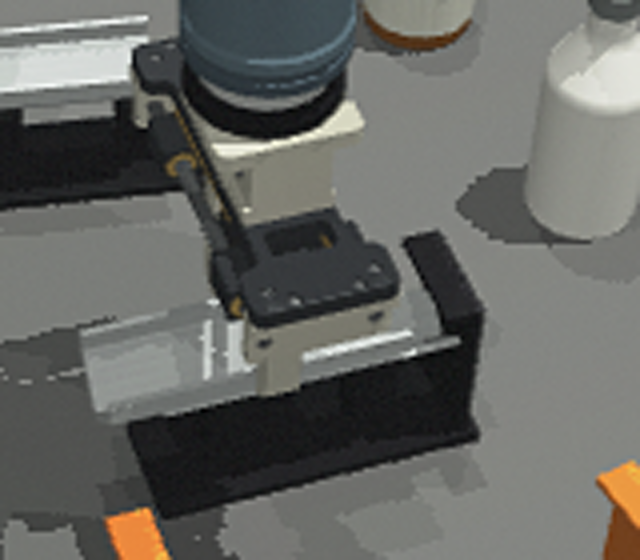

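The image shows the guard nested with its legs flat in the plain angle, its lips level, and its far end short of the keeper at about (430,300). I'll regrip gently and slide.

step_arm:
  deltas: [0,0,0,0,0,0,0.4,0,0,0,0,0,0,0.4,0,0,0,0,0,0,0.4,0,0,0,0,0,0,0.4,0,0,0,0,0,0,0.4]
  grip_force: 15

```text
clock: 10.48
ee_pos: [0.4942, -0.2513, 0.088]
orientation: [[-0.998, 0.07, 0.0], [0.07, 0.998, -0.001], [-0.0, -0.0, -1.0]]
contact_force: [0.4, -1.6, 0.4]
gripper_width: 0.572
grasp_force: 15.0
```

```bash
python3 - <<'E'
from h import *
go(.5243,-.2537,.0885,-4.0)
E
```

```text
t 10.48 pos [ 0.4942 -0.2513  0.088 ] yaw 175.97 tilt [-0.0002 -0.0005] | wz -0.006 shift [-0.755 -0.007 -0.012] | F [ 0.4 -1.6  0.4] M [-0.28  0.04 -0.02] w 0.572 gf 15.0
```

step_arm:
  deltas: [0,0,0,-0.05,0,0,0.4,0,0,0,-0.1,0,0,0.4,0,0,0,-0.1,0,0,0.4,0,0,0,-0.1,0,0,0.4,0,0,0,-0.05,0,0,0.4]

```text
clock: 10.9
ee_pos: [0.5095, -0.2523, 0.088]
orientation: [[-0.998, 0.07, -0.002], [0.07, 0.998, -0.0], [0.002, -0.0, -1.0]]
contact_force: [-6.4, -2.2, 2.9]
gripper_width: 0.573
grasp_force: 15.0
```

step_arm:
  deltas: [0,0,0,-0.08,0,0,0.4,0,0,0,-0.08,0,0,0.4,0,0,0,-0.05,0,0,0.4,0,0,0,0,0,0,0.4]

```text
clock: 11.23
ee_pos: [0.5181, -0.2529, 0.088]
orientation: [[-0.998, 0.07, -0.001], [0.07, 0.998, -0.0], [0.001, -0.0, -1.0]]
contact_force: [-4.2, -2.3, 2.9]
gripper_width: 0.572
grasp_force: 15.0
```

```bash
python3 - <<'E'
from h import *
go(.5243,-.2537,.0885,-4.0)
E
```

```text
t 11.23 pos [ 0.5181 -0.2529  0.088 ] yaw 175.99 tilt [ 0.0012 -0.0003] | wz -0.003 shift [-0.157 -0.008 -0.013] | F [-4.2 -2.3  2.9] M [-0.4   0.71 -0.06] w 0.572 gf 15.0
```

step_arm:
  deltas: [0,0,0,-0.04,0,0,0.4,0,0,0,-0.04,0,0,0.4,0,0,0,-0.04,0,0,0.4,0,0,0,0,0,0,0.4]

```text
clock: 11.57
ee_pos: [0.5228, -0.2533, 0.088]
orientation: [[-0.998, 0.07, -0.001], [0.07, 0.998, -0.0], [0.001, -0.0, -1.0]]
contact_force: [-4.2, -2.4, 3.1]
gripper_width: 0.574
grasp_force: 15.0
```

step_arm:
  deltas: [0,0,0,-0.03,0,0,0.4,0,0,0,-0.03,0,0,0.4,0,0,0,0,0,0,0.4]

```text
clock: 11.82
ee_pos: [0.5251, -0.2534, 0.088]
orientation: [[-0.998, 0.07, -0.001], [0.07, 0.998, -0.0], [0.001, -0.0, -1.0]]
contact_force: [-5.3, -1.6, 3.4]
gripper_width: 0.573
grasp_force: 15.0
```

```bash
python3 - <<'E'
from h import *
go(.5243,-.2537,.0885,-4.0)
E
```

```text
t 11.82 pos [ 0.5251 -0.2534  0.088 ] yaw 175.98 tilt [ 0.0011 -0.0004] | wz -0.004 shift [ 0.02  -0.008 -0.012] | F [-5.3 -1.6  3.4] M [-0.47  0.81 -0.03] w 0.573 gf 15.0
```

step_arm:
  deltas: [0,0,0,-0.025,0,0,0.4,0,0,0,-0.025,0,0,0.4,0,0,0,0,0,0,0.4]

```text
clock: 12.07
ee_pos: [0.5258, -0.2535, 0.088]
orientation: [[-0.998, 0.07, -0.004], [0.07, 0.998, 0.0], [0.004, -0.0, -1.0]]
contact_force: [-8.5, -2.6, 5.5]
gripper_width: 0.577
grasp_force: 15.0
```

step_arm:
  deltas: [0,0,0,-0.025,0,0,0.4,0,0,0,-0.025,0,0,0.4,0,0,0,0,0,0,0.4]

```text
clock: 12.32
ee_pos: [0.5259, -0.2535, 0.088]
orientation: [[-0.998, 0.07, -0.008], [0.07, 0.998, 0.001], [0.008, 0.0, -1.0]]
contact_force: [-15.2, -2.9, 9.1]
gripper_width: 0.573
grasp_force: 15.0
```

```bash
python3 - <<'E'
from h import *
go(.5243,-.2537,.0885,-4.0)
E
```

```text
t 12.32 pos [ 0.5259 -0.2535  0.088 ] yaw 176.01 tilt [0.0076 0.0002] | wz 0.002 shift [ 0.039 -0.009 -0.013] | F [-15.2  -2.9   9.1] M [-0.46  2.66  0.  ] w 0.573 gf 15.0
```

Stalled against the stop at 15 N, at the expected place. I'll relax the push, release and rise.

step_arm:
  deltas: [0,0,0,0.05,0,0,0.4,0,0,0,0,0,0,0.4,0,0,0,0,0,0,0.8,0,0,0,0,0,0,0.8,0,0,0,0,0,0,0.8]

```text
clock: 12.73
ee_pos: [0.5283, -0.253, 0.0879]
orientation: [[-0.998, 0.07, 0.001], [0.07, 0.998, 0.0], [-0.001, 0.0, -1.0]]
contact_force: [0.4, -0.3, 1.3]
gripper_width: 0.743
grasp_force: 0.0
```

step_arm:
  deltas: [0,0,0,0,0,0,0.8,0,0,0,0,0,0,0.8,0,0,0,0,0,-0.2,0.8,0,0,0,0,0,-0.5,0.8,0,0,0,0,0,-0.7,0.8]

```text
clock: 13.15
ee_pos: [0.5264, -0.2522, 0.1427]
orientation: [[-0.998, 0.07, -0.004], [0.07, 0.998, 0.003], [0.004, 0.003, -1.0]]
contact_force: [-0.6, -0.1, 0.3]
gripper_width: 0.803
grasp_force: 0.0
```

step_arm:
  deltas: [0,0,0,0,0,-0.8,0.8,0,0,0,0,0.6,-0.8,0.8,0,0,0,0,0.9,-0.3,0.8,0,0,0,0,0.9,0,0.8,0,0,0,0,0.9,0,0.8]

```text
clock: 13.57
ee_pos: [0.5377, -0.1208, 0.2223]
orientation: [[-0.997, 0.071, 0.004], [0.071, 0.997, -0.001], [-0.004, -0.001, -1.0]]
contact_force: [0.4, 0.2, -0.3]
gripper_width: 0.798
grasp_force: 0.0
```

step_arm:
  deltas: [0,0,0,0,0.9,0,0.8,0,0,0,0,0.9,0,0.8,0,0,0,0,0.6,0,0.8,0,0,0,0,0,0,0.8,0,0,0,0,0,0,0.8]

```text
clock: 13.98
ee_pos: [0.5438, -0.0246, 0.2207]
orientation: [[-0.998, 0.067, 0.001], [0.067, 0.998, -0.0], [-0.001, -0.0, -1.0]]
contact_force: [0.2, -1.4, -0.1]
gripper_width: 0.798
grasp_force: 0.0
```

```bash
python3 - <<'E'
from h import *
go(.5243,-.2537,.0885,-4.0); y=np.radians(-4.0)
c=eyes.camera('top'); d=eyes.camera('side')
cv2.imwrite('pics/p4.png',cv2.resize(np.hstack([c['frame'][170:320,360:520,::-1],d['frame'][230:380,260:420,::-1]]),(800,375),interpolation=2))
for n,c,k in(("top",c,(360,170,520,320)),("side",d,(290,270,410,350))):
    W=world(c);x0,y0,x1,y1=k;w=W[y0:y1,x0:x1].reshape(-1,3);f=c['frame'][y0:y1,x0:x1].reshape(-1,3).astype(int)
    a=np.array([np.cos(y),np.sin(y)]);q=w[:,:2]-[.5243,-.2537];S=q@a;T=q@[-a[1],a[0]]
    m=(w[:,2]>.084)&(w[:,2]<.100)&(abs(T)<.032)&(abs(S)<.09)&(f.min(1)>100)
    print(n,m.sum(),"S",np.percentile(S[m],[.5,99.5]).round(4))
    h=(f.max(1)<90)&(w[:,2]>.1)&(w[:,2]<.112); print("  keeper S",np.percentile(S[h],[2,98]).round(4),h.sum())
    for sg in(1,-1):
        for tg in (1,-1):
            g=m&(S*sg>.02)&(T*tg>0)
            if g.sum()>5: print("  end",sg,tg,"z",np.percentile(w[g,2],[50,90]).round(4),g.sum(),"T",np.median(T[g]).round(4))
E
```

```text
t 13.98 pos [ 0.5438 -0.0246  0.2207] yaw 176.16 tilt [-0.0009 -0.0004] | wz 0.035 shift [ 0.106 -5.747  3.306] | F [ 0.2 -1.4 -0.1] M [-0.01 -0.03  0.03] w 0.798 gf 0.0
top 544 S [-0.0802  0.0651]
  keeper S [0.0642 0.0834] 358
  end 1 1 z [0.0955 0.0974] 63 T 0.0246
  end 1 -1 z [0.0945 0.0976] 104 T -0.0237
  end -1 1 z [0.0959 0.0982] 85 T 0.0246
  end -1 -1 z [0.0943 0.0973] 138 T -0.0239
side 700 S [-0.078   0.0783]
  keeper S [0.0658 0.0864] 242
  end 1 1 z [0.0914 0.0965] 109 T 0.0234
  end 1 -1 z [0.0912 0.096 ] 124 T -0.0257
  end -1 1 z [0.0917 0.0962] 142 T 0.0236
  end -1 -1 z [0.0923 0.0961] 132 T -0.0259
```

View pics/p4.png

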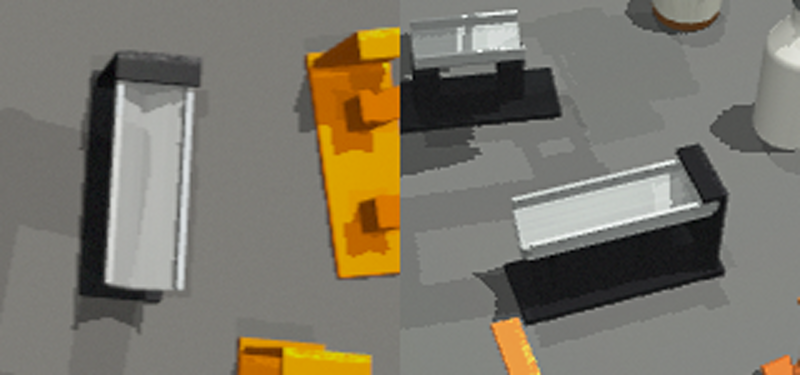

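The guard lies nested and level under the keeper (top crop (155,65)), with its rear end 80 mm behind home. Everything else looks untouched, so I'm handing in.

```bash
python3 -c "
from h import *
print(robot.hand_in())"
```

```text
the job is handed in; nothing more can be done
None
```

The job is handed in at about 14 s on the robot's clock: the long guard lies nested in the plain guard, under the keeper and home against the end stop to within about 1 mm by camera, and the robot is clear.

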